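# Tap the loop and phaser footswitches in order

### The arm

A 6-joint arm with a two-finger parallel gripper is mounted at the origin on the work surface. World frame = base frame: x ahead of the robot, y to its left, z up, the work surface at z = 0. Lengths are in m, angles in rad, forces in N, time in s.
With the tool pointing down it reaches from about 0.375 to 0.975 m from the base axis. Payload 3.8 kg.
Tool frame: the origin (TCP) lies midway between the tips of the shut fingers; the grasp point (between the pads) lies 19 mm behind it; z points along the fingers, y is the line along which they close (so a half turn about z gives the same grasp; the last joint's range is limited). The gripper opens to 85 mm and grips with 20 to 120 N. Pads are 22 mm wide; open, the fingers measure 114 mm over their backs; the gripper's body (76 mm by 85 mm) begins 54 mm behind the grasp point. The pads swing forward as they close: fully open they stand 13 mm farther back than shut.
Start: joints at [-0.037, 0.264, 1.604, -0, 1.274, -0.037], TCP at [0.675, -0, 0.231] pointing down, gripper open.
Joint ranges: [-2.63, 2.63], [-0.94, 2.18], [0.31, 2.57], [-1.31, 4.45], [0, 2.66], [-2.55, 2.55]. Speed limits (rad/s): [2.57, 2.57, 3.14, 3.14, 3.14, 3.14].

### API

Orientations are given as a rotation vector (axis times angle).
In Python, from workcell import * gives the robot as it stands. The module is installed in compiled form; this text tells all that it offers.
- The arm moves only by the tool apply_moves, never from a script. Its arguments are lists of equal length, an entry for each row: "fingers": the opening, from 0 (shut) to 1 (fully open); "travel": the shift along the tool's x, y, z normalised to -1 to 1, where 1 is 0.05 m, a list of three; "rotation": the turn, a rotation vector about the tool's x, y, z normalised to -1 to 1, where 1 is 6 degrees, a list of three. In form: {"fingers": [fingers, ...], "travel": [[dx, dy, dz], ...], "rotation": [[ax, ay, az], ...]}. A call has 1 to 12 rows; each row shifts and turns the commanded pose from where the row before left it, along the tool's axes as they then stand; what a row does not reach is not made up. A row lasts 1/10 s, in which the tool goes at most 50 mm and 8.59 degrees, less where a joint would pass 70% of its speed; a pose out of reach is approached as far as the arm can. A call with a number of a shift or a turn outside -1 to 1 is refused whole. A call with a gripper value outside its range is refused whole. The fingers move at their own pace and stop on an object; "newtons" is the grip in N (left out, the last holds). Time passes only in rows, so rows that do not move let the fingers close. It gives the time, the measured TCP pose, the force, the opening and the grip force at its end, in the units of the state.
- read_state(): the state, without advancing time (a new reading comes with each control period).
- read_camera(name): name is "scene" or "side" or "wrist"; returns a dict with "image" (400x640x3 uint8, red, green, blue), "fx", "fy", "cx", "cy" (pixels), "extrinsics" (4x4, takes a point from world to camera coordinates). Camera axes: x right, y down, z forward; pixel columns grow to the right and rows downward; lengths in m; the calibration is good to about 2 mm. A picture is of the moment at which its call begins. There is no depth.
- finish_job(): hands the job in; it is judged then, once.
Trained networks look in the newest picture that a camera, given by its name, has taken for a name from the list of things; names that differ only in an ending like _2 or _b are one class to them, and where a whole thing is asked for, a point or a joint stands for the part that bears it (a point fixed in the world has none). Each returns a list of dicts, best first, with "p" (0 to 1); they miss things now and then, are a little off and sometimes report something else, mostly with a low value. They report only what shows in the picture. A call takes as long as a camera call. They do not tell look-alikes from the thing itself.
- regions_of(camera, name): "mask" (400x640 bool, what is visible of it) and "bbox" ([left, top, width, height] in pixels, round what is visible of it).
- tip_of(camera, name): "location" ([column, row] in pixels: a listed point, or the origin of a listed thing).
The state is a dict: "time": time; "q": joint angles; "joint_vel": joint speeds; "joint_torque": joint torques, N m; "tool_pos": TCP position; "tcp_rot": TCP orientation; "wrist_force": force on the tool from outside, world axes, zero at the start; "torque": the same for the moment, N m; "width": opening from 0.0 (shut) to 1.0 (fully open); "grip_force": force on a finger pad.
Only numpy, scipy, OpenCV 4.12 (cv2) and the standard library are available. Lean on these libraries where they do the work, as an engineer would, in place of code of your own. Each camera call takes 0.05 s, during which the arm holds its last target. There are 200 camera calls.

### The job

Run through the loop on the silent pedals: lightly tap the silver looper's red footswitch to start the loop, then the purple phaser's footswitch to bring it in, then the looper's blue footswitch to stop the loop. Press each one clearly down and let it spring back up before the next. Do not pick up or shift the pedals or anything else on the bench, and leave the volume knob as it is set.

Things in the scene. Friction and masses are not known exactly. Their poses are not given: they have to be found in the camera images.
- looper: Silver looper pedal, a loose metal box 120 mm deep (its x) by 130 wide (its y) by 40 high, 0.6 to 1 kg on rubber feet. Origin: centre of its underside; z up. On its near half (-x) are two footswitches 70 mm apart, centred 30 mm in front of the pedal's middle: red on +y, blue on -y. On its far half three black knobs 16 mm wide reach 52 mm above the bench.
- phaser: Purple phaser pedal, a loose metal box 120 mm deep (x) by 75 wide (y) by 40 high, 0.4 to 0.7 kg. Origin: centre of its underside; z up. One steel footswitch on its centre line, 30 mm in front (-x) of its middle; two white knobs on its far half.
- red_switch_top (a point): Red looper footswitch. Centre of the upper face of the red button; goes down with it as it is pressed. The button is a disc 26 mm across standing proud of a dark collar (42 mm across, its rim 52 mm above the bench) on the pedal's top, the pedal's top being 40 mm above the bench and the button's face 64 mm above the bench when up. 
- phaser_switch_top (a point): Phaser footswitch. Centre of the upper face of the bare steel button; goes down with it as it is pressed. The button is a disc 26 mm across standing proud of a dark collar (42 mm across, its rim 52 mm above the bench) on the pedal's top, the pedal's top being 40 mm above the bench and the button's face 64 mm above the bench when up. 
- blue_switch_top (a point): Blue looper footswitch. Centre of the upper face of the blue button; goes down with it as it is pressed. The button is a disc 26 mm across standing proud of a dark collar (42 mm across, its rim 52 mm above the bench) on the pedal's top, the pedal's top being 40 mm above the bench and the button's face 64 mm above the bench when up. 
- red_switch (a joint): Travel of the red looper footswitch. Moves straight down into the pedal: joint value 0 m = up, 0.008 = fully down. A spring lifts it; it starts to move at about 2 N and about 6 N holds it fully down, and it counts as pressed at half travel. More than 20 N on a pedal is too hard.
- phaser_switch (a joint): Travel of the phaser footswitch. Moves straight down into the pedal: joint value 0 m = up, 0.008 = fully down. A spring lifts it; it starts to move at about 2 N and about 6 N holds it fully down, and it counts as pressed at half travel. More than 20 N on a pedal is too hard.
- blue_switch (a joint): Travel of the blue looper footswitch. Moves straight down into the pedal: joint value 0 m = up, 0.008 = fully down. A spring lifts it; it starts to move at about 2 N and about 6 N holds it fully down, and it counts as pressed at half travel. More than 20 N on a pedal is too hard.
- volume: Bystander: small aluminium volume pedal, loose, 130 mm deep (x) by 90 wide (y), 34 high to its case, with a rubber treadle in front and a turning knob on its far half. Origin: centre of its underside.
- volume_knob (a joint): The black knob on the volume pedal, angle in rad, clockwise from above positive. It starts at 2.5 to 2.7 and is to stay as it is; its top is 78 mm above the bench.
- pick_holder: Bystander: yellow plastic pick holder with a steel spring clip, 50 x 60 mm, 65 high, loose. Origin: centre of its underside.
- slide: Bystander: chrome guitar slide, a tube 27 mm across and 60 high standing on end, loose. Origin: centre of its underside.
- spanner: Bystander: stainless spanner 150 mm long lying flat along its x, loose, under 15 high.
- jar: Bystander: amber glass jar with a brass cap, 60 mm across, 75 high, loose. Origin: centre of its underside.
- mug: Bystander: blue mug 80 mm across, 90 high, handle on its +y side, loose. Origin: centre of its underside.
Not all that is in view belongs to the job. Leave any yellow look-alike of the looper alone. Of the things that look like the phaser, take the one that is farthest to the robot's left at the start.

How it is judged:
By the outcome, as a careful person would: the job done as asked, in the order asked, and still so for the second after the job is handed in, with the robot touching nothing.
It also fails if it takes over 48 s, if anything falls off the work surface, if the arm or the gripper's body presses on something with over 40 N, if the wrist force passes 120 N, or if a joint passes its speed limit or range.

## Working session

There is one attempt and no reset: what is moved stays moved. The work goes in short steps, Python scripts to look and compute and a tool call to move; the robot and the scene stay as the last step left them, time stands still between calls to the robot, and variables do not carry over. Pictures are saved under pics/ and viewed, at most 10 in all, crops included, and the job is handed in when it is done.

Besides the shell and the picture viewer there is one more tool, called after "Request:" as name(argument=value, ...) on one line, values as JSON. apply_moves: Moves the arm, as the interface text tells. Scaled input: -1 to 1 covers 0.05 m each way for a shift and 6 degrees each way for a turn. Its arguments: {"type":"object","properties":{"fingers":{"type":"array","items":{"type":"number"}},"travel":{"type":"array","items":{"type":"array","items":{"type":"number"}}},"rotation":{"type":"array","items":{"type":"array","items":{"type":"number"}}},"newtons":{"type":"number"}},"required":["fingers","travel","rotation"]}

```bash
mkdir -p pics; cat > h.py <<'E'
from workcell import *
import numpy as np, cv2
def ray(c,uv):
    E=np.array(c["extrinsics"]);R,t=E[:3,:3],E[:3,3]
    d=R.T@np.array([(uv[0]-c["cx"])/c["fx"],(uv[1]-c["cy"])/c["fy"],1]);return -R.T@t,d/np.linalg.norm(d)
def atz(c,uv,z):
    o,d=ray(c,uv);return o+d*(z-o[2])/d[2]
def tri(rs):
    A=sum(np.eye(3)-np.outer(d,d) for o,d in rs);b=sum((np.eye(3)-np.outer(d,d))@o for o,d in rs)
    return np.linalg.solve(A,b)
E
python3 - <<'E'
from h import *
for n in ("scene","side"):
    c=read_camera(n);cv2.imwrite(f"pics/{n}0.png",c["image"][:,:,::-1])
    for k in ("red_switch_top","blue_switch_top","phaser_switch_top"):
        for r in tip_of(n,k): print(n,k,round(r["p"],2),np.round(r["location"],1),np.round(atz(c,r["location"],.064),3))
    for k in ("looper","phaser"):
        for r in regions_of(n,k): print(n,k,round(r["p"],2),r["bbox"])
print(read_state())
E
```

```text
scene red_switch_top 0.51 [403.  182.8] [0.302 0.186 0.064]
scene red_switch_top 0.4 [433.3 218. ] [0.46  0.298 0.064]
scene red_switch_top 0.4 [354.5 286. ] [0.782 0.181 0.064]
scene blue_switch_top 0.65 [407.1 209.3] [0.447 0.226 0.064]
scene blue_switch_top 0.55 [421.3 190.3] [0.324 0.245 0.064]
scene phaser_switch_top 0.62 [178.3 206.8] [ 0.696 -0.344  0.064]
scene phaser_switch_top 0.57 [246.6 183.9] [ 0.511 -0.246  0.064]
scene looper 0.92 [388.1, 180.0, 55.6, 34.8]
scene looper 0.72 [385.4, 208.2, 56.5, 48.5]
scene phaser 0.8 [163.4, 194.8, 35.3, 39.7]
scene phaser 0.68 [218.9, 180.9, 44.6, 36.8]
scene phaser 0.61 [197.6, 233.0, 28.1, 24.9]
side red_switch_top 0.58 [328.2 266.8] [0.301 0.177 0.064]
side red_switch_top 0.47 [262.4 256. ] [0.466 0.296 0.064]
side blue_switch_top 0.53 [300.3 271.7] [0.337 0.251 0.064]
side phaser_switch_top 0.5 [368.2 155.2] [ 0.71  -0.363  0.064]
side phaser_switch_top 0.41 [380.1 187.6] [ 0.509 -0.233  0.064]
side looper 0.62 [244.3, 237.8, 53.3, 42.9]
side looper 0.59 [292.2, 265.0, 53.9, 45.8]
side phaser 0.95 [356.4, 157.3, 34.3, 25.0]
side phaser 0.91 [355.3, 175.7, 36.2, 29.5]
{'time': 0.6, 'q': array([-3.68885096e-02,  2.63881815e-01,  1.60393655e+00, -2.63900887e-05,
        1.27368643e+00, -3.69236194e-02]), 'joint_vel': array([ 0.00047135, -0.00123184,  0.00094   , -0.00102543, -0.00242906,
        0.00090811]), 'joint_torque': array([ 3.76763655e-04, -5.14636445e+01, -3.67459738e+01, -1.30279468e-04,
        1.17341569e-03,  8.44848074e-06]), 'tool_pos': array([ 6.75032223e-01, -4.06223016e-06,  2.31326314e-01]), 'tcp_rot': array([2.22133623e+00, 2.22143138e+00, 6.48770941e-05]), 'wrist_force': array([ 0.43303765, -0.08373032,  0.02451355]), 'torque': array([-0.04865217, -0.02886959,  0.00258173]), 'grip_force': 0.0, 'width': 1.0018509609129254}
```

View pics/scene0.png

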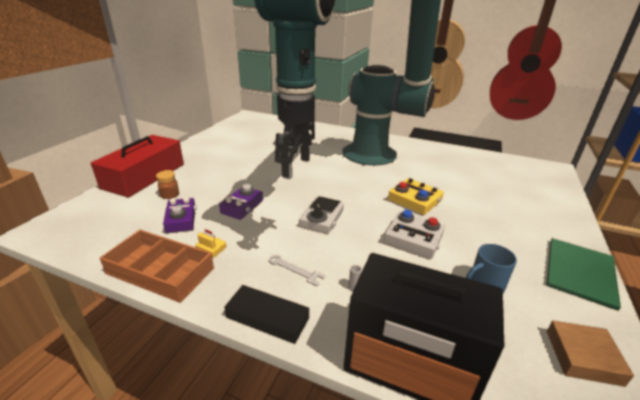

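View pics/side0.png

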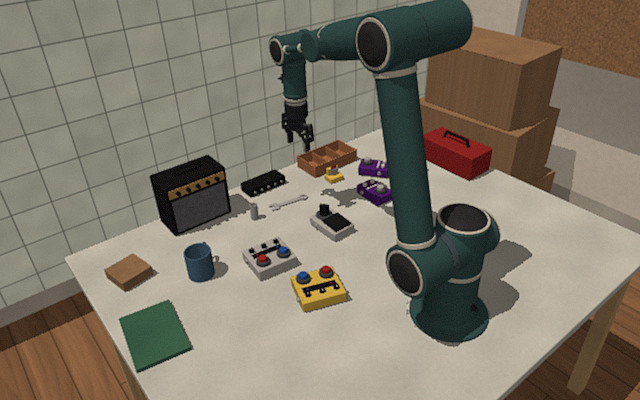

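The silver looper is in the scene view at about (415,232) with red at (433,218) and blue at (407,214). The yellow one behind it is the decoy. Of the two purple phasers, the one at (242,198), world y≈-0.24, is farthest left for the robot. I'll move over the looper with the fingers shut and refine with the wrist camera.

Request:
apply_moves(fingers=[0, 0, 0, 0, 0, 0, 0, 0, 0, 0, 0, 0], travel=[[0.26, -0.22, 0], [0.5, -0.45, 0], [0.5, -0.45, 0], [0.5, -0.45, 0], [0.5, -0.45, 0], [0.5, -0.45, 0], [0.5, -0.45, 0], [0.5, -0.45, 0], [0.5, -0.45, 0], [0.5, -0.45, 0], [0.4, -0.2, 0], [0, 0, 0]], rotation=[[0, 0, 0], [0, 0, 0], [0, 0, 0], [0, 0, 0], [0, 0, 0], [0, 0, 0], [0, 0, 0], [0, 0, 0], [0, 0, 0], [0, 0, 0], [0, 0, 0], [0, 0, 0]])

```text
time: 1.8
tool_pos: [0.4492, 0.2603, 0.2315]
tcp_rot: [-2.217, -2.225, -0.001]
wrist_force: [-0.1, -1.2, 0.2]
width: -0.001
grip_force: 0.0
```

```bash
cat > look.py <<'E'
from h import *
import sys
for n in ("wrist","side","scene"):
    c=read_camera(n);cv2.imwrite(f"pics/{n}_{sys.argv[1]}.png",c["image"][:,:,::-1])
    for k in sys.argv[2:]:
        for r in tip_of(n,k): print(n,k,round(r["p"],2),np.round(r["location"],1),np.round(atz(c,r["location"],.064),4))
    if n=="wrist": print("campos",np.round(ray(c,(0,0))[0],3))
s=read_state();print(s["time"],s["tool_pos"],s["tcp_rot"],s["wrist_force"],s["width"])
E
python3 look.py 1 red_switch_top blue_switch_top
```

```text
wrist red_switch_top 0.78 [174.9 243.6] [0.3062 0.188  0.064 ]
wrist red_switch_top 0.65 [340.6 128.7] [0.4663 0.3006 0.064 ]
wrist blue_switch_top 0.86 [191.5 179.1] [0.3302 0.254  0.064 ]
wrist blue_switch_top 0.82 [331.5 203.6] [0.4593 0.2306 0.064 ]
campos [0.449 0.346 0.374]
side red_switch_top 0.42 [262.6 252.1] [0.4812 0.2856 0.064 ]
side red_switch_top 0.41 [327.8 267.2] [0.3008 0.179  0.064 ]
side blue_switch_top 0.65 [302.  270.5] [0.338  0.2445 0.064 ]
scene red_switch_top 0.52 [430.8 219.8] [0.4712 0.2928 0.064 ]
scene red_switch_top 0.52 [405.8 185.2] [0.313  0.1967 0.064 ]
scene blue_switch_top 0.51 [421.6 193.3] [0.342  0.2489 0.064 ]
scene blue_switch_top 0.39 [405.1 209.1] [0.4481 0.2207 0.064 ]
2.25 [0.45187313 0.25736089 0.23119735] [ 2.22288383e+00  2.21999454e+00 -3.04248276e-04] [-0.0121778  -0.03284844  0.01269156] -0.0024490773868484045
```

View pics/wrist_1.png

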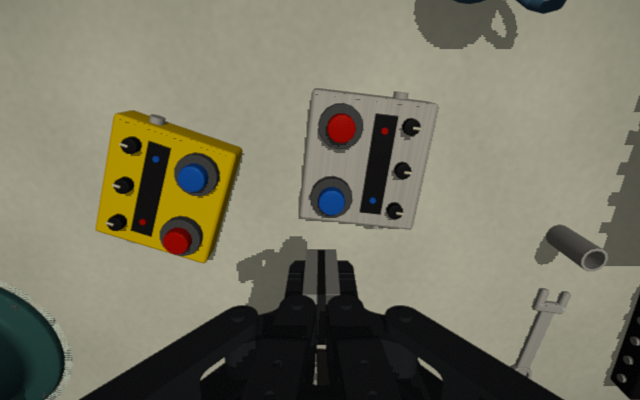

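The wrist view clearly shows the silver looper with red at (341,128) and blue at (331,198). The yellow decoy is to the left. I'll move above red, lower partway and measure a second time.

Request:
apply_moves(fingers=[0, 0, 0, 0, 0, 0], travel=[[0.43, 0.15, 0], [0.43, 0.14, 0.3], [0, 0, 0.7], [0, 0, 0.7], [0, 0, 0.5], [0, 0, 0]], rotation=[[0, 0, 0], [0, 0, 0], [0, 0, 0], [0, 0, 0], [0, 0, 0], [0, 0, 0]])

```text
time: 2.85
tool_pos: [0.463, 0.2987, 0.1166]
tcp_rot: [-2.221, -2.219, 0.014]
wrist_force: [-0.0, -0.1, -0.6]
width: 0.004
grip_force: 0.0
```

```bash
cat > w.py <<'E'
from h import *
import sys
from scipy import ndimage
def blobs(img):
    h=cv2.cvtColor(img,cv2.COLOR_RGB2HSV);H,S,V=[h[...,i].astype(int) for i in range(3)]
    for nm,m in (("red",((H<6)|(H>174))&(S>180)&(V>90)),("blue",(abs(H-108)<12)&(S>140)&(V>90))):
        n,l,st,ce=cv2.connectedComponentsWithStats(m.astype(np.uint8))
        for i in range(1,n):
            if st[i,4]>150: yield nm,ce[i],st[i]
c=read_camera("wrist");cv2.imwrite(f"pics/w{sys.argv[1]}.png",c["image"][:,:,::-1])
print("campos",np.round(ray(c,(0,0))[0],4))
for nm,ce,st in blobs(c["image"]): print(nm,np.round(ce,1),st,np.round(atz(c,ce,.064),4))
for k in sys.argv[2:]:
    for r in tip_of("wrist",k): print(k,round(r["p"],2),np.round(r["location"],1),np.round(atz(c,r["location"],.064),4))
s=read_state();print(s["time"],s["tool_pos"],s["wrist_force"])
E
python3 w.py 2 red_switch_top blue_switch_top
python3 - <<'E'
from w import blobs
E

```

```text
campos [0.4647 0.3852 0.2583]
red [328.  218.4] [ 308  198   41   41 1230] [0.4671 0.302  0.064 ]
red [101.9 362.6] [ 86 349  33  28 716] [0.3072 0.1902 0.064 ]
blue [116.7 283.6] [ 99 267  37  34 950] [0.3304 0.2556 0.064 ]
red_switch_top 0.7 [328.6 225.2] [0.4675 0.2975 0.064 ]
red_switch_top 0.59 [101.6 365.9] [0.3064 0.1872 0.064 ]
blue_switch_top 0.84 [117.2 285.8] [0.3305 0.254  0.064 ]
3.0 [0.4670606  0.3012654  0.12256048] [ 0.00126234 -0.19177675 -0.10280841]Traceback (most recent call last):
  File "<stdin>", line 1, in <module>
  File "w.py", line 10, in <module>
    c=read_camera("wrist");cv2.imwrite(f"pics/w{sys.argv[1]}.png",c["image"][:,:,::-1])
                                                ~~~~~~~~^^^
IndexError: list index out of range
```

View pics/w2.png

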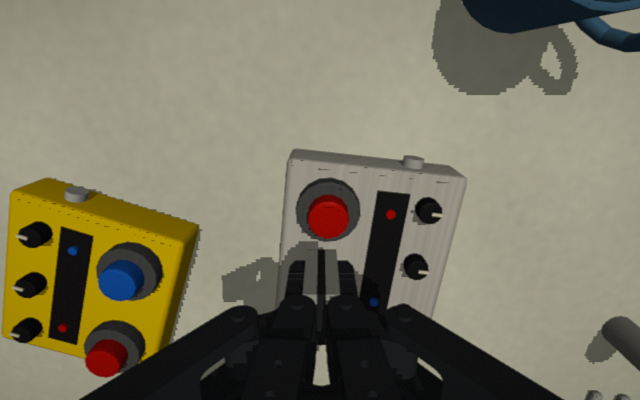

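The second view, from (0.465,0.385), puts the red centre at about (0.467,0.301) with its face near 64 mm, which agrees with the first. I'll descend and then press in small steps.

Request:
apply_moves(fingers=[0, 0, 0, 0, 0], travel=[[0, 0.02, 0.4], [0, 0, 0.4], [0, 0, 0.24], [0, 0, 0], [0, 0, 0]], rotation=[[0, 0, 0], [0, 0, 0], [0, 0, 0], [0, 0, 0], [0, 0, 0]])

```text
time: 3.55
tool_pos: [0.4677, 0.3013, 0.0703]
tcp_rot: [2.221, 2.221, 0.002]
wrist_force: [1.6, 0.2, 0.4]
width: 0.003
grip_force: 0.0
```

Request:
apply_moves(fingers=[0, 0, 0], travel=[[0, 0, 0.08], [0, 0, 0], [0, 0, 0]], rotation=[[0, 0, 0], [0, 0, 0], [0, 0, 0]])

```text
time: 3.85
tool_pos: [0.4673, 0.3012, 0.0658]
tcp_rot: [2.221, 2.221, 0.001]
wrist_force: [-0.5, 0.3, 0.1]
width: -0.0
grip_force: 0.0
```

Request:
apply_moves(fingers=[0, 0, 0], travel=[[0, 0, 0.06], [0, 0, 0], [0, 0, 0]], rotation=[[0, 0, 0], [0, 0, 0], [0, 0, 0]])

```text
time: 4.15
tool_pos: [0.4675, 0.3013, 0.0628]
tcp_rot: [2.221, 2.221, 0.002]
wrist_force: [1.5, 1.6, 1.6]
width: 0.0
grip_force: 1.1
```

Request:
apply_moves(fingers=[0, 0, 0], travel=[[0, 0, 0.05], [0, 0, 0], [0, 0, 0]], rotation=[[0, 0, 0], [0, 0, 0], [0, 0, 0]])

```text
time: 4.45
tool_pos: [0.4675, 0.3013, 0.0602]
tcp_rot: [2.221, 2.221, 0.002]
wrist_force: [1.7, 0.1, 4.3]
width: 0.001
grip_force: 1.8
```

Request:
apply_moves(fingers=[0, 0, 0], travel=[[0, 0, 0.05], [0, 0, 0], [0, 0, 0]], rotation=[[0, 0, 0], [0, 0, 0], [0, 0, 0]])

```text
time: 4.75
tool_pos: [0.4675, 0.3013, 0.0576]
tcp_rot: [2.221, 2.221, 0.002]
wrist_force: [1.7, 0.9, 5.0]
width: 0.006
grip_force: 2.5
```

```bash
python3 -c "
from h import *
s=read_state();print(s['tool_pos'],s['wrist_force'])
c=read_camera('wrist');cv2.imwrite('pics/p1.png',c['image'][:,:,::-1]);s=read_state();print(s['tool_pos'],s['wrist_force'])"
```

```text
[0.46753336 0.3013048  0.05763866] [1.65361662 0.8915463  4.97436649]
[0.46753938 0.30131999 0.05767999] [1.50272539 1.58632418 4.78699469]
```

Red is about 6.4 mm down at 5 N, well past half travel. I'll release it, lift, and go to the phaser.

Request:
apply_moves(fingers=[0, 0, 0, 0, 0, 0, 0, 0], travel=[[0, 0, -0.1], [0, 0, -0.2], [0, 0, -0.5], [0, 0, -0.7], [0, 0, -0.8], [0, 0, -0.6], [0, 0, 0], [0, 0, 0]], rotation=[[0, 0, 0], [0, 0, 0], [0, 0, 0], [0, 0, 0], [0, 0, 0], [0, 0, 0], [0, 0, 0], [0, 0, 0]])

```text
time: 5.6
tool_pos: [0.4664, 0.3006, 0.2027]
tcp_rot: [-2.221, -2.221, 0.001]
wrist_force: [-0.6, 0.6, -0.8]
width: -0.003
grip_force: 0.0
```

```bash
python3 w.py 3
```

```text
campos [0.467  0.3864 0.3447]
red [321.4 180.9] [307 167  30  29 660] [0.467  0.3016 0.064 ]
red [150.9 294.6] [138 284  26  23 451] [0.3069 0.1899 0.064 ]
blue [165.4 231.3] [152 219  28  26 556] [0.3299 0.2553 0.064 ]
5.65 [0.46574885 0.3002455  0.2011822 ] [-0.0130997   0.5414421  -0.06930175]
```

Request:
apply_moves(fingers=[0, 0, 0, 0, 0, 0, 0, 0, 0, 0, 0, 0], travel=[[-0.3, 0.05, 0], [-0.6, 0.1, 0], [-0.7, 0.1, 0], [-0.7, 0.1, 0], [-0.7, 0.1, 0], [-0.7, 0.1, 0], [-0.7, 0.1, 0], [-0.7, 0.1, 0], [-0.7, 0.1, 0], [-0.7, 0.05, 0], [-0.7, 0, 0], [-0.7, 0, 0]], rotation=[[0, 0, 0], [0, 0, 0], [0, 0, 0], [0, 0, 0], [0, 0, 0], [0, 0, 0], [0, 0, 0], [0, 0, 0], [0, 0, 0], [0, 0, 0], [0, 0, 0], [0, 0, 0]])

```text
time: 6.85
tool_pos: [0.5099, -0.096, 0.2002]
tcp_rot: [-2.219, -2.219, 0.004]
wrist_force: [1.4, 0.2, -0.2]
width: 0.0
grip_force: 0.0
```

Request:
apply_moves(fingers=[0, 0, 0, 0, 0, 0, 0, 0], travel=[[-0.7, 0, 0], [-0.7, 0, 0], [-0.7, 0, 0], [-0.7, 0, 0], [-0.5, 0, 0], [-0.2, 0, 0], [0, 0, 0], [0, 0, 0]], rotation=[[0, 0, 0], [0, 0, 0], [0, 0, 0], [0, 0, 0], [0, 0, 0], [0, 0, 0], [0, 0, 0], [0, 0, 0]])

```text
time: 7.65
tool_pos: [0.5111, -0.2681, 0.2012]
tcp_rot: [-2.22, -2.219, 0.0]
wrist_force: [0.1, 0.3, 0.5]
width: 0.006
grip_force: 0.0
```

```bash
python3 w.py 4 phaser_switch_top phaser
```

```text
campos [ 0.5119 -0.1827  0.3435]
phaser_switch_top 0.9 [331.8 148.5] [ 0.5198 -0.2392  0.064 ]
phaser_switch_top 0.61 [532.3 263.5] [ 0.7014 -0.3439  0.064 ]
phaser 0.84 [472.1 245.3] [ 0.6447 -0.3258  0.064 ]
phaser 0.75 [362.1 137.7] [ 0.5439 -0.2305  0.064 ]
7.8 [ 0.5119008  -0.2676714   0.20209396] [-0.24752764  0.20226974  0.10086783]
```

View pics/w4.png

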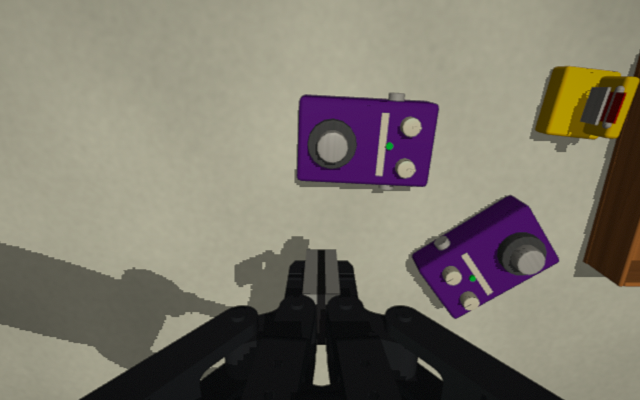

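The wrist view shows the target phaser with its steel switch at about (332,147), world (0.520,-0.238). The other phaser is farther right, at y≈-0.33. I'll move above the target and look again.

Request:
apply_moves(fingers=[0, 0, 0, 0, 0, 0], travel=[[0.3, 0.08, 0], [0.3, 0.08, 0.2], [0, 0, 0.6], [0, 0, 0.6], [0, 0, 0.2], [0, 0, 0]], rotation=[[0, 0, 0], [0, 0, 0], [0, 0, 0], [0, 0, 0], [0, 0, 0], [0, 0, 0]])

```text
time: 8.4
tool_pos: [0.5185, -0.2368, 0.1198]
tcp_rot: [-2.217, -2.219, 0.002]
wrist_force: [-0.3, 0.2, -0.3]
width: -0.0
grip_force: 0.0
```

```bash
python3 w.py 5 phaser_switch_top
```

```text
campos [ 0.5195 -0.1515  0.2621]
phaser_switch_top 0.83 [580.1 363.1] [ 0.7028 -0.3451  0.064 ]
phaser_switch_top 0.64 [322.5 222.3] [ 0.5195 -0.2372  0.064 ]
8.5 [ 0.52066833 -0.23860476  0.1229554 ] [ 1.28655532 -0.6442355   0.87982808]
```

View pics/w5.png

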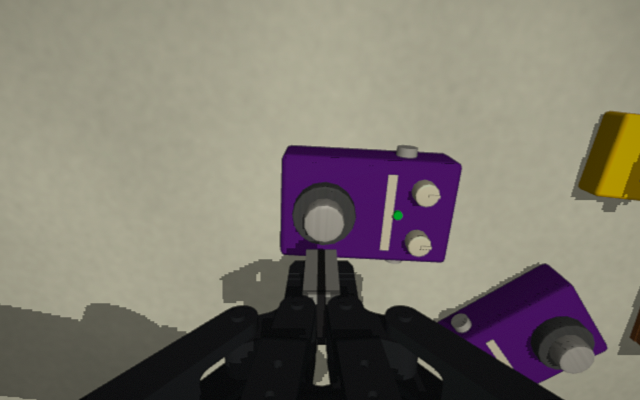

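The button at (324,221) is aligned just ahead of the fingertips and both views agree, so I'll press the phaser.

Request:
apply_moves(fingers=[0, 0, 0, 0, 0], travel=[[0, 0, 0.4], [0, 0, 0.4], [0, 0, 0.3], [0, 0, 0], [0, 0, 0]], rotation=[[0, 0, 0], [0, 0, 0], [0, 0, 0], [0, 0, 0], [0, 0, 0]])

```text
time: 9.0
tool_pos: [0.5205, -0.2393, 0.068]
tcp_rot: [2.221, 2.221, 0.0]
wrist_force: [0.5, 0.1, 0.3]
width: 0.004
grip_force: 0.0
```

Request:
apply_moves(fingers=[0, 0, 0, 0], travel=[[0, 0, 0.06], [0, 0, 0.04], [0, 0, 0], [0, 0, 0]], rotation=[[0, 0, 0], [0, 0, 0], [0, 0, 0], [0, 0, 0]])

```text
time: 9.4
tool_pos: [0.521, -0.2395, 0.0633]
tcp_rot: [2.22, 2.22, 0.001]
wrist_force: [1.6, -0.7, 1.4]
width: 0.002
grip_force: 1.0
```

Contact at 63.3 mm. I'll go about 6 mm further in two steps.

Request:
apply_moves(fingers=[0, 0, 0, 0], travel=[[0, 0, 0.05], [0, 0, 0.03], [0, 0, 0], [0, 0, 0]], rotation=[[0, 0, 0], [0, 0, 0], [0, 0, 0], [0, 0, 0]])

```text
time: 9.8
tool_pos: [0.5209, -0.2395, 0.0589]
tcp_rot: [2.22, 2.22, 0.001]
wrist_force: [3.1, -0.7, 4.2]
width: -0.004
grip_force: 2.1
```

Request:
apply_moves(fingers=[0, 0, 0], travel=[[0, 0, 0.04], [0, 0, 0], [0, 0, 0]], rotation=[[0, 0, 0], [0, 0, 0], [0, 0, 0]])

```text
time: 10.1
tool_pos: [0.5209, -0.2395, 0.0568]
tcp_rot: [2.22, 2.22, 0.001]
wrist_force: [2.8, -1.7, 5.3]
width: 0.002
grip_force: 2.7
```

Phaser is about 7 mm down at 5.3 N. I'll release it and go back to the looper.

Request:
apply_moves(fingers=[0, 0, 0, 0, 0, 0, 0, 0], travel=[[0, 0, -0.1], [0, 0, -0.2], [0, 0, -0.5], [0, 0, -0.7], [0, 0, -0.8], [0, 0, -0.6], [0, 0, 0], [0, 0, 0]], rotation=[[0, 0, 0], [0, 0, 0], [0, 0, 0], [0, 0, 0], [0, 0, 0], [0, 0, 0], [0, 0, 0], [0, 0, 0]])

```text
time: 10.9
tool_pos: [0.5191, -0.2385, 0.2013]
tcp_rot: [-2.22, -2.22, 0.001]
wrist_force: [-0.1, 0.5, -0.5]
width: 0.006
grip_force: 0.0
```

Request:
apply_moves(fingers=[0, 0, 0, 0, 0, 0, 0, 0, 0, 0, 0, 0], travel=[[0.3, -0.05, 0], [0.6, -0.1, 0], [0.7, -0.1, 0], [0.7, -0.1, 0], [0.7, -0.1, 0], [0.7, -0.1, 0], [0.7, -0.1, 0], [0.7, -0.1, 0], [0.7, -0.1, 0], [0.7, -0.1, 0], [0.7, -0.1, 0], [0.7, -0.1, 0]], rotation=[[0, 0, 0], [0, 0, 0], [0, 0, 0], [0, 0, 0], [0, 0, 0], [0, 0, 0], [0, 0, 0], [0, 0, 0], [0, 0, 0], [0, 0, 0], [0, 0, 0], [0, 0, 0]])

```text
time: 12.1
tool_pos: [0.4593, 0.1574, 0.1988]
tcp_rot: [-2.219, -2.22, 0.007]
wrist_force: [1.2, -0.0, 0.4]
width: 0.003
grip_force: 0.0
```

Request:
apply_moves(fingers=[0, 0, 0, 0], travel=[[0.6, -0.1, 0], [0.3, -0.03, 0], [0, 0, 0], [0, 0, 0]], rotation=[[0, 0, 0], [0, 0, 0], [0, 0, 0], [0, 0, 0]])

```text
time: 12.5
tool_pos: [0.455, 0.2005, 0.2001]
tcp_rot: [-2.22, -2.222, 0.004]
wrist_force: [0.3, -0.5, -0.5]
width: 0.001
grip_force: 0.0
```

```bash
python3 w.py 6 blue_switch_top
```

```text
campos [0.4557 0.2864 0.342 ]
red [337.4  52.4] [321  35  34  36 925] [0.4668 0.3007 0.064 ]
red [144.8 195.3] [131 182  29  28 624] [0.3067 0.189  0.064 ]
blue [160.4 116.3] [145 101  32  32 788] [0.3296 0.2543 0.064 ]
blue [326.5 145.2] [312 130  30  31 738] [0.4592 0.2318 0.064 ]
blue_switch_top 0.8 [161.6 118.6] [0.3303 0.2525 0.064 ]
blue_switch_top 0.73 [325.4 144.8] [0.4584 0.2322 0.064 ]
12.6 [0.45566615 0.19990963 0.2006499 ] [ 0.6203372  -0.09353843 -0.38454158]
```

View pics/w6.png

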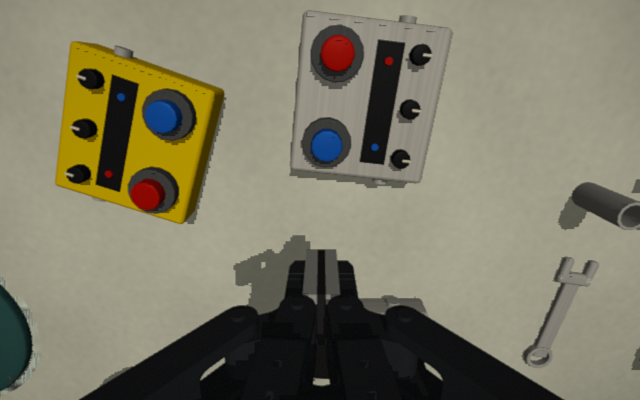

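The silver looper has not moved: red is still at (0.467,0.301). The blue switch at (326,145) is at (0.459,0.232). I'll move over it and press.

Request:
apply_moves(fingers=[0, 0, 0, 0, 0, 0, 0, 0, 0], travel=[[0.32, 0.04, 0], [0.32, 0.03, 0], [0, 0, 0.4], [0, 0, 0.8], [0, 0, 0.8], [0, 0, 0.4], [0, 0, 0.26], [0, 0, 0], [0, 0, 0]], rotation=[[0, 0, 0], [0, 0, 0], [0, 0, 0], [0, 0, 0], [0, 0, 0], [0, 0, 0], [0, 0, 0], [0, 0, 0], [0, 0, 0]])

```text
time: 13.5
tool_pos: [0.4604, 0.2337, 0.0691]
tcp_rot: [2.221, 2.221, 0.002]
wrist_force: [-0.5, 0.3, 0.2]
width: 0.002
grip_force: 0.0
```

Request:
apply_moves(fingers=[0, 0, 0, 0], travel=[[0, 0, 0.06], [0, 0, 0.02], [0, 0, 0], [0, 0, 0]], rotation=[[0, 0, 0], [0, 0, 0], [0, 0, 0], [0, 0, 0]])

```text
time: 13.9
tool_pos: [0.4599, 0.2331, 0.0649]
tcp_rot: [2.221, 2.221, 0.002]
wrist_force: [0.6, -0.2, -0.5]
width: 0.001
grip_force: 0.0
```

Request:
apply_moves(fingers=[0, 0, 0, 0], travel=[[0, 0, 0.05], [0, 0, 0.05], [0, 0, 0], [0, 0, 0]], rotation=[[0, 0, 0], [0, 0, 0], [0, 0, 0], [0, 0, 0]])

```text
time: 14.3
tool_pos: [0.46, 0.2332, 0.0597]
tcp_rot: [2.221, 2.221, 0.002]
wrist_force: [0.5, 0.7, 3.9]
width: -0.0
grip_force: 1.9
```

Request:
apply_moves(fingers=[0, 0, 0], travel=[[0, 0, 0.05], [0, 0, 0], [0, 0, 0]], rotation=[[0, 0, 0], [0, 0, 0], [0, 0, 0]])

```text
time: 14.6
tool_pos: [0.46, 0.2332, 0.0571]
tcp_rot: [2.221, 2.221, 0.002]
wrist_force: [0.0, 0.3, 5.2]
width: 0.002
grip_force: 2.6
```

Request:
apply_moves(fingers=[0, 0, 0, 0, 0, 0, 0, 0], travel=[[0, 0, -0.1], [0, 0, -0.2], [0, 0, -0.5], [0, 0, -0.7], [0, 0, -0.8], [0, 0, -0.6], [0, 0, 0], [0, 0, 0]], rotation=[[0, 0, 0], [0, 0, 0], [0, 0, 0], [0, 0, 0], [0, 0, 0], [0, 0, 0], [0, 0, 0], [0, 0, 0]])

```text
time: 15.4
tool_pos: [0.4593, 0.2329, 0.2024]
tcp_rot: [2.221, 2.221, 0.001]
wrist_force: [0.5, -0.8, -0.6]
width: 0.002
grip_force: 0.0
```

```bash
python3 w.py 7
```

```text
campos [0.4597 0.3186 0.3445]
red [330.5  97.8] [315  82  32  33 819] [0.4669 0.301  0.064 ]
red [146.6 229.7] [133 217  28  27 558] [0.3068 0.1894 0.064 ]
blue [161.7 156.6] [147 142  31  30 707] [0.3297 0.2547 0.064 ]
blue [320.6 183.1] [306 169  30  29 657] [0.4592 0.2321 0.064 ]
15.45 [0.45843577 0.23254076 0.20092956] [ 0.37452885  0.11941451 -0.75020231]
```

All three switches were pressed in order, the buttons are back up, the looper is unmoved, and the gripper is clear.

```bash
python3 -c "
from workcell import *
print(finish_job())"
```

```text
the job is handed in; nothing more can be done
None
```

I tapped red, then the phaser, then blue, each 6–7 mm down at about 5 N and released before the next; a final check showed the looper unmoved, and I handed the job in at about 15.5 s (no verdict was returned).

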